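Turn the heater's control board over in the rework frame and lock it

TASK

The control board of the opened wax heater is clamped in the rework frame with its component side showing. Turn it over about the frame's long axis until its solder side lies face up and level, then screw the wing knob on the frame clockwise, fully home, to lock the rotation. Handle the turning carrier by its steel rails and keep off the board itself, and leave the small things lying around the frame where they are.

Things in the scene. Friction and masses are not known exactly. Their poses are not given: they have to be found in the camera images.
- axis_mid (a point): Middle of the turning axis of the rework frame, a bench-top aluminium frame (200 mm deep, 290 mm long) fixed to the bench. The axis is this point's y, level, 135 mm above the bench; uprights with bearing blocks 40 x 26 x 40 mm stand 130 mm from here either way along y. At yaw 0 its x points away from the robot, y to the robot's left; yaw varies by 0.35 rad.
- carrier (a joint): Angle of the turning carrier, rad. 0: level, component side up. Grows as rail_a rises on the far side, comes over the top and down on the robot's side; pi: level, solder side up, rail_a nearest the robot. Starts 0.85 to 1.25; stops at -0.5 and 3.75, no catch at level. With the lock loose it drags (0.11 N m, 1.7 N at a rail) and stays where left. Yokes 99 mm either side of the middle join the rails.
- rail_a (a point): Middle of the first rail, on its centre line: bare round steel bar, 10 mm diameter, 210 mm long, parallel to the axis and 65 mm from it. Free of clips within 55 mm of this point. The board's edge is 20 mm inward from here, so fingers can straddle the upper rail from above while the board is steeper than about 45 degrees; the round rail can roll between them.
- rail_b (a point): Middle of the second rail, the same bar on the opposite side of the axis, lower at the start. Four black clips (14 x 14 mm, one 66 mm either side of each rail's middle) reach from the rails to the board.
- board: Control board, 90 mm across the axis, 160 mm along it, 2 mm thick; origin at its centre, on the axis; x towards rail_a, z out of the component side (transformer, chips, connectors, up to 17 mm high, over 12 mm from the long edges). Solder side: bare green with rows of small solder dots. Fragile: the robot must not press on it; over 2 N counts.
- wingknob (a joint): Angle of the lock's wing knob, rad, growing clockwise seen from above, vertical axis. Starts loose, 0 to 0.4; end stop at 2.5. The clamp starts to bite at about 2.0 and is tight at the stop. Turning takes about 0.1 N m; it stays where left. Takes two grips.
- knob_grip (a point): Centre of the wing knob's wings, on the knob's axis: black plastic bar 50 mm long, 10 mm thick, 22 mm high, on the bearing block at the frame's +y end (robot's left), 130 mm from axis_mid. At knob angle 0 the wings lie along the frame's x. 173.5 mm above the bench; the bearing block's top is 20 mm below this point.
- cast: Bystander, loose: plaster cast of a jaw with wax rim and teeth, 62 x 64 mm, 33 mm high, beside one end of the frame; origin under its centre.
- screw_dish: Bystander, loose: round steel dish with small screws, 74 mm across, 16 mm high, beside the frame's other end; origin under its centre.
- screwdriver: Bystander, loose: screwdriver, 170 mm long, lying in front of the frame; origin below its middle, x along it towards the blade.
- flux_bottle: Bystander, loose: small amber bottle, 34 mm across, 75 mm high, near the frame's front left corner; origin under its centre.

How it is judged:
By the outcome, as a careful person would: the job done as asked, in the order asked, and still so for the second after the job is handed in, with the robot touching nothing.
It also fails if it takes over 64 s, if anything falls off the work surface, if the arm or the gripper's body presses on something with over 40 N, if the wrist force passes 120 N, or if a joint passes its speed limit or range.

ROBOT

A 7-joint arm with a two-finger parallel gripper is mounted at the origin on the work surface. World frame = base frame: x ahead of the robot, y to its left, z up, the work surface at z = 0. Lengths are in m, angles in rad, forces in N, time in s.
With the tool pointing down it reaches from about 0.4 to 0.75 m from the base axis. Payload 19.5 kg.
Tool frame: the origin (TCP) lies midway between the tips of the shut fingers; the grasp point (between the pads) lies behind it (r.grip_depth is the z of the grasp point in the tool frame, in m); z points along the fingers, x is the direction in which the jaws open and shut, and the axes are right-handed (so a half turn about z gives the same grasp; the last joint's range is limited). The gripper opens to 85 mm and grips with 20 to 120 N. Pads are 22 mm wide; open, the fingers measure 114 mm over their backs; the gripper's body (76 mm by 85 mm) begins 54 mm behind the grasp point. The pads swing forward as they close: fully open they stand 13 mm farther back than shut.
Start: joints at [-0.042, 0.707, -0.028, 1.485, 0.022, 0.951, -0.075], TCP at [0.575, 0, 0.231] pointing down, gripper open.
Joint ranges: [-2.71, 2.71], [-0.32, 2.16], [-1.57, 1.52], [0, 2.45], [-1.46, 4.6], [0, 2.02], [-2.83, 2.83]. Speed limits (rad/s): [1.89, 1.89, 2.57, 2.57, 3.01, 3.01, 3.01].

INTERFACE

Orientations are given as a unit quaternion [w, x, y, z].
In Python, from rig import r, viewer gives the robot as it stands.
- The arm moves only by the tool step_arm, never from a script. Its argument "moves" is a list of rows, each a list of 6 numbers: the shift along the tool's x, y, z in m, then the turn, a rotation vector about the tool's x, y, z in rad. In form: [[x, y, z, ax, ay, az], ...]. A call has exactly 10 rows; each row shifts and turns the commanded pose from where the row before left it, along the tool's axes as they then stand; what a row does not reach is not made up. A row lasts 1/12 s, in which the tool goes at most 41.7 mm and 7.16 degrees, less where a joint would pass 70% of its speed; a pose out of reach is approached as far as the arm can. A call with a gripper value outside its range is refused whole. "hand" is the closure, from -1 (fully open) to 1 (shut), set as the call begins (left out, the last holds). The fingers move at their own pace and stop on an object; the grip force is fixed at half the most. Time passes only in rows, so rows that do not move let the fingers close, or fill a call up. It gives the time, the measured TCP pose, the force and the opening at its end, in the units of the state.
- r.state(): the state, without advancing time (a new reading comes with each control period).
- viewer.read_camera(name): name is "scene" or "side" or "wrist"; returns a dict with "img" (420x560x3 uint8, red, green, blue), "vfov" (degrees; the focal length in pixels is half the picture's height over the tangent of half this angle, whatever the lens; pixels are square), "cx", "cy" (the principal point, pixels), "extrinsics" (4x4, takes a point from camera to world coordinates); the wrist camera has in their place "tool_from_camera" (4x4, takes a point from camera to tool coordinates, whose origin is the TCP and whose axes are the tool frame's). Camera axes: x right, y down, z forward; pixel columns grow to the right and rows downward; lengths in m; the calibration is good to about 2 mm. A picture is of the moment at which its call begins: read the wrist's pose just before it. There is no depth.
- r.hand_in(): hands the job in, once; it reports no verdict.
The state is a dict: "t": time; "qpos": joint angles; "joint_vel": joint speeds; "joint_efforts": joint torques, N m; "ee_pos": TCP position; "tool_rot": TCP orientation; "contact_force": force on the tool from outside, world axes, zero at the start; "torque": the same for the moment, N m; "opening": opening from 0.0 (shut) to 1.0 (fully open).
Only numpy, scipy, OpenCV 4.12 (cv2) and the standard library are available. Lean on these libraries where they do the work, as an engineer would, in place of code of your own. Each camera call takes 0.05 s, during which the arm holds its last target.

## Working session

There is one attempt and no reset: what is moved stays moved. The work goes in short steps, Python scripts to look and compute and a tool call to move; the robot and the scene stay as the last step left them, time stands still between calls to the robot, and variables do not carry over. Pictures are saved under pics/ and viewed, and the job is handed in when it is done.

Besides the shell and the picture viewer there is one more tool, called after "Emit:" by a JSON object that holds its "fn" and its "kwargs". step_arm: Moves the arm, as the interface text tells. Its arguments: {"type":"object","properties":{"moves":{"type":"array","items":{"type":"array","items":{"type":"number"}}},"hand":{"type":"number"}},"required":["moves"]}

```bash
mkdir -p pics; ls
python3 - <<'E'
from rig import r, viewer
import cv2,numpy as np
s=r.state(); print(s, r.grip_depth)
for n in ["scene","side","wrist"]:
    c=viewer.read_camera(n); cv2.imwrite(f"pics/{n}0.png",c["img"][:,:,::-1])
    print(n,{k:(np.round(v,4).tolist() if not np.isscalar(v) else v) for k,v in c.items() if k!="img"})
E
```

```text
pics
{'t': 0.0, 'qpos': array([-0.04168985,  0.70709026, -0.02756952,  1.48499406,  0.02196521,
        0.95087052, -0.07549902]), 'joint_vel': array([-0.0004336 , -0.00148172, -0.0005049 ,  0.00071221, -0.00049536,
       -0.00026517,  0.00139865]), 'joint_efforts': array([-3.35119905e-03, -8.83210659e+01,  1.23306759e+00, -2.36173260e+01,
        1.66974653e-02,  6.38553465e-03, -2.14882397e-05]), 'ee_pos': array([ 5.74746275e-01, -2.07054010e-05,  2.30836356e-01]), 'tool_rot': array([ 1.77198531e-05,  9.99999859e-01, -3.27400159e-05, -5.30037824e-04]), 'contact_force': array([-0.7695824 ,  0.94986666, -0.47494614]), 'torque': array([-0.04283584, -0.01903721,  0.00534134]), 'opening': 1.0009723754594786} -0.0187
scene {'vfov': 51.82663736083529, 'cx': 275.31104162812164, 'cy': 205.0846150085112, 'extrinsics': [[-0.4274, 0.5074, -0.7482, 1.2658], [0.904, 0.2515, -0.3458, 0.3881], [0.0127, -0.8242, -0.5662, 0.6831], [0.0, 0.0, 0.0, 1.0]]}
side {'vfov': 45.27061297306907, 'cx': 283.62423493209906, 'cy': 212.15307338754246, 'extrinsics': [[0.9856, -0.1183, 0.1212, 0.352], [-0.1693, -0.6871, 0.7066, -0.8227], [-0.0003, -0.7169, -0.6972, 0.9909], [0.0, 0.0, 0.0, 1.0]]}
wrist {'vfov': 60.92802785684003, 'cx': 278.24751878426775, 'cy': 210.0436952748463, 'tool_from_camera': [[1.0, -0.0006, 0.0, -0.0008], [0.0006, 0.9519, 0.3064, -0.0786], [-0.0002, -0.3064, 0.9519, -0.1425], [0.0, 0.0, 0.0, 1.0]]}
```

View pics/scene0.png

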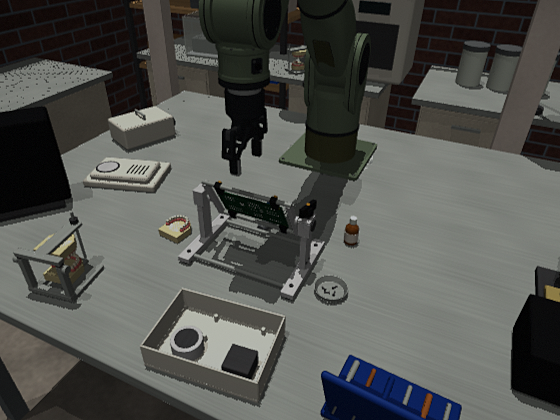

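View pics/side0.png

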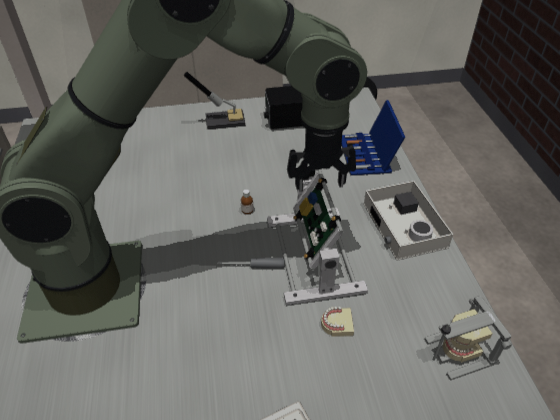

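View pics/wrist0.png

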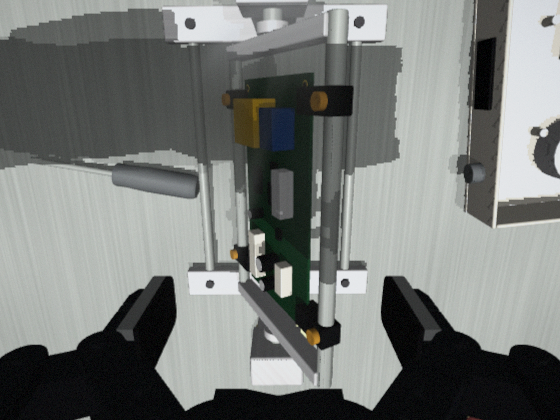

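Run:
```python
import cv2
for n,(x0,y0,x1,y1) in {"scene":(150,160,360,310),"side":(220,150,400,310)}.items():
    im=cv2.imread(f"pics/{n}0.png")[y0:y1,x0:x1]
    cv2.imwrite(f"pics/{n}0z.png",cv2.resize(im,None,fx=3.7,fy=3.7,interpolation=cv2.INTER_CUBIC))
```

```text
(no output)
```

View pics/scene0z.png

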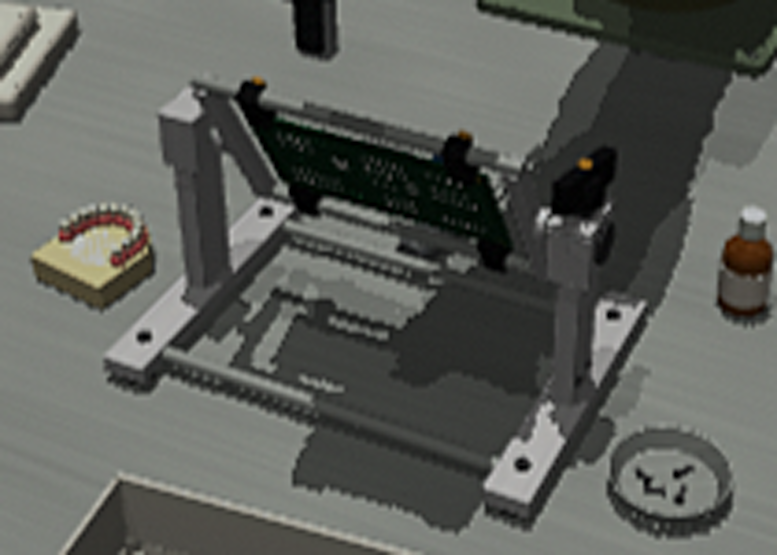

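View pics/side0z.png

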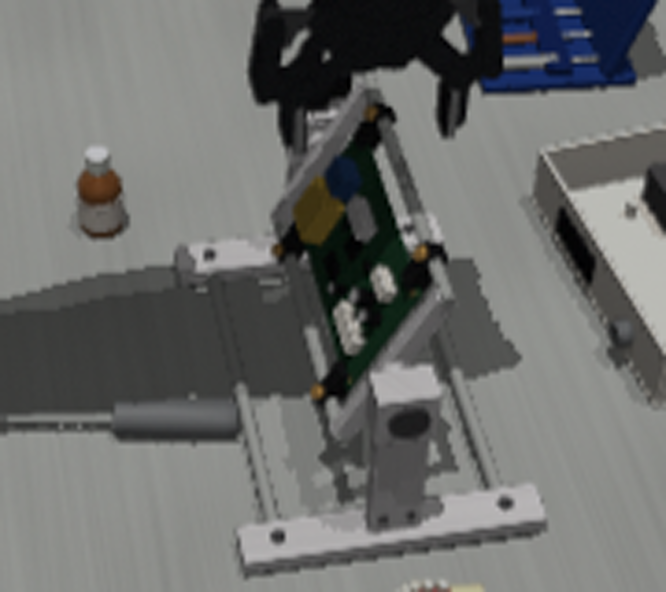

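```bash
cat > h.py <<'E'
import numpy as np
from scipy.spatial.transform import Rotation as R
def T_tool(s):
    T=np.eye(4);q=s["tool_rot"];T[:3,:3]=R.from_quat([q[1],q[2],q[3],q[0]]).as_matrix();T[:3,3]=s["ee_pos"];return T
def ext(c,s=None):
    return np.array(c["extrinsics"]) if "extrinsics" in c else T_tool(s)@np.array(c["tool_from_camera"])
def ray(c,uv,s=None):
    f=c["img"].shape[0]/2/np.tan(np.radians(c["vfov"])/2);E=ext(c,s)
    d=E[:3,:3]@np.array([(uv[0]-c["cx"])/f,(uv[1]-c["cy"])/f,1]);return E[:3,3],d/np.linalg.norm(d)
def tri(rays):
    A=np.zeros((3,3));b=np.zeros(3)
    for o,d in rays:
        P=np.eye(3)-np.outer(d,d);A+=P;b+=P@o
    p=np.linalg.solve(A,b);return p,[round(1e3*float(np.linalg.norm((np.eye(3)-np.outer(d,d))@(p-o))),1) for o,d in rays]
def onz(rd,z): o,d=rd; return o+d*(z-o[2])/d[2]
def proj(c,p,s=None):
    f=c["img"].shape[0]/2/np.tan(np.radians(c["vfov"])/2);E=ext(c,s)
    q=E[:3,:3].T@(np.asarray(p)-E[:3,3]);return np.round([c["cx"]+f*q[0]/q[2],c["cy"]+f*q[1]/q[2]],1)
E
python3 - <<'E'
from rig import r,viewer
from h import *
s=r.state();C={n:viewer.read_camera(n) for n in["scene","side","wrist"]}
sc=lambda u,v:(150+u/3.7,160+v/3.7)
sd=lambda u,v:(220+u/3.7,150+v/3.7)
B={"-n":[(210,284),sc(265,211),sd(278,537)],"-f":[(345,282),sc(145,337),sd(505,503)],"+n":[(190,23),sc(613,314),sd(209,254)],"+f":[(357,22),sc(522,464),None]}
P={}
for k,(w,a,b) in B.items():
    rs=[ray(C["wrist"],w,s),ray(C["scene"],a)]+([ray(C["side"],b)] if b else [])
    P[k],e=tri(rs);print(k,P[k].round(4),e)
m=sum(P.values())/4;y=P["+n"]+P["+f"]-P["-n"]-P["-f"];x=P["+f"]+P["-f"]-P["+n"]-P["-n"]
print("mid",m,"yaw",np.arctan2(-y[0],y[1]),np.arctan2(x[1],x[0]),np.linalg.norm(y)/2,np.linalg.norm(x)/2)
yaw=np.arctan2(-y[0],y[1]);ax=np.array([m[0],m[1],.135]);ux=np.array([np.cos(yaw),np.sin(yaw),0]);uy=np.array([-np.sin(yaw),np.cos(yaw),0])
# knob screw (orange) seen in scene
print("knob pred",ax+.13*uy+[0,0,.0385], proj(C["scene"],ax+.13*uy+[0,0,.0385]),"seen",sc(585,175))
# rail a line in wrist: edges centre at (338,150),(327,290)
for uv in[(338,30),(334,150),(327,290)]:
    o,d=ray(C["wrist"],uv,s)
    for th in np.arange(.85,1.26,.05):
        pass
    # intersect with cylinder radius .065
    ro=np.array([(o-ax)@ux,o[2]-.135]);rd=np.array([d@ux,d[2]])
    a,b,c=rd@rd,2*ro@rd,ro@ro-.065**2;D=b*b-4*a*c
    if D<0: print(uv,"miss",D);continue
    for t in((-b-np.sqrt(D))/2/a,(-b+np.sqrt(D))/2/a):
        q=ro+t*rd;print(uv,"th",np.arctan2(q[1],q[0]),(o+t*d).round(4))
E
```

```text
-n [ 0.499  -0.1206  0.0195] [1.8, 1.4, 1.0]
-f [ 0.6492 -0.1185  0.019 ] [1.5, 1.3, 1.3]
+n [0.4964 0.1405 0.0187] [1.4, 0.6, 1.1]
+f [0.6447 0.1412 0.0162] [0.0, 0.0]
mid [0.5723105  0.01065803 0.01830843] yaw 0.01369055042758503 0.009122333070959065 0.2604501586532821 0.14926417319174737
knob pred [0.57053078 0.14064585 0.1735    ] [307.7 207.5] seen (308.1081081081081, 207.2972972972973)
(338, 30) th 1.0846210111665988 [0.6014 0.1071 0.1925]
(338, 30) th -0.7812457735044008 [0.6169 0.1233 0.0892]
(334, 150) th 1.0845016155835623 [0.6021 0.0523 0.1925]
(334, 150) th -0.78105828962678 [0.6181 0.0372 0.0892]
(327, 290) th 1.10934883946758 [ 0.6018 -0.0274  0.1932]
(327, 290) th -0.8202773020249857 [ 0.618  -0.0896  0.0875]
```

Run:
```python
import cv2
im=cv2.imread("pics/wrist0.png")[0:400,200:400]
cv2.imwrite("pics/wrist0z.png",cv2.resize(im[:,:],None,fx=1.5,fy=1.5,interpolation=cv2.INTER_CUBIC))
```

```text
(no output)
```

View pics/wrist0z.png

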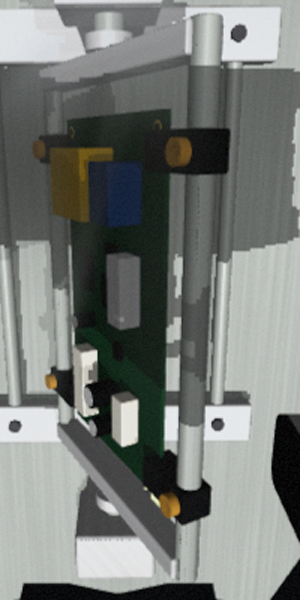

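Emit:
{"fn": "step_arm", "kwargs": {"hand": 0.5, "moves": [[0.009, -0.004, 0, 0, 0, 0], [0.009, -0.004, 0, 0, 0, 0], [0.009, -0.003, 0, 0, 0, 0], [0, 0, 0, 0, 0, 0], [0, 0, 0, 0, 0, 0], [0, 0, 0, 0, 0, 0], [0, 0, 0, 0, 0, 0], [0, 0, 0, 0, 0, 0], [0, 0, 0, 0, 0, 0], [0, 0, 0, 0, 0, 0]]}}

```text
t: 1.13
ee_pos: [0.6019, 0.0109, 0.2314]
tool_rot: [0.0, 1.0, -0.0, -0.0]
contact_force: [0.5, 0.2, 0.2]
opening: 0.252
```

Run:
```python
from rig import r,viewer
from h import *
import cv2
s=r.state();print(s["ee_pos"],s["opening"])
c=viewer.read_camera("wrist");cv2.imwrite("pics/w1.png",c["img"][:,:,::-1])
for z in(0.1927,): print(proj(c,[.602,.011,z],s),proj(c,[.602,.06,z],s))
c=viewer.read_camera("side");cv2.imwrite("pics/s1.png",cv2.resize(c["img"][130:310,240:400,::-1],None,fx=3.3,fy=3.3))
```

```text
[0.6018827  0.01093288 0.23136943] 0.2518899183560396
[280.  245.1] [280.1 156.2]
```

View pics/w1.png

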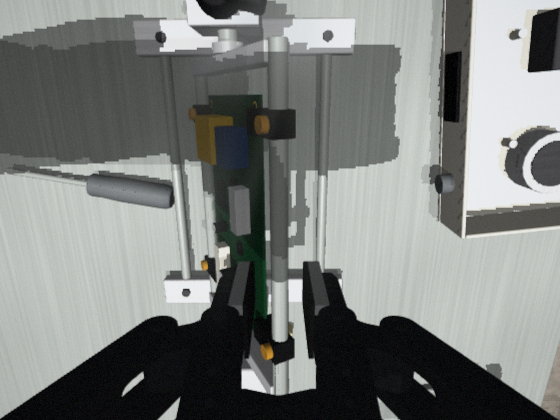

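View pics/s1.png

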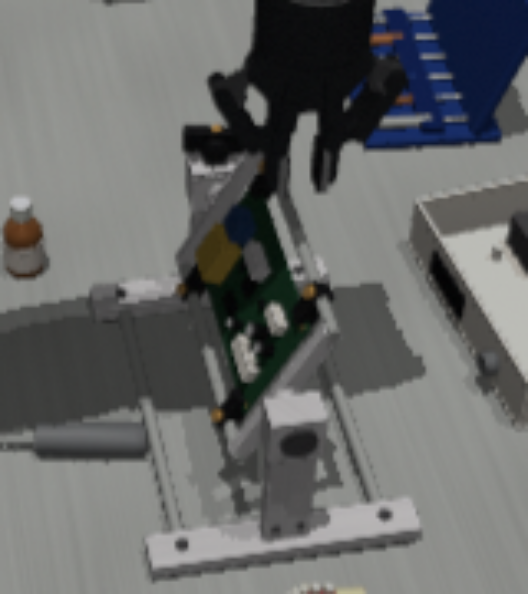

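Emit:
{"fn": "step_arm", "kwargs": {"moves": [[0, 0, 0.006, 0, 0, 0], [0, 0, 0.008, 0, 0, 0], [0, 0, 0.008, 0, 0, 0], [0, 0, 0.008, 0, 0, 0], [0, 0, 0.008, 0, 0, 0], [0, 0, 0.007, 0, 0, 0], [0, 0, 0, 0, 0, 0], [0, 0, 0, 0, 0, 0], [0, 0, 0, 0, 0, 0], [0, 0, 0, 0, 0, 0]]}}

```text
t: 2.07
ee_pos: [0.6021, 0.011, 0.1867]
tool_rot: [-0.0, 1.0, -0.0, 0.0]
contact_force: [-0.0, 0.6, 0.2]
opening: 0.248
```

Emit:
{"fn": "step_arm", "kwargs": {"hand": 0.66, "moves": [[0, 0, 0, 0, 0, 0], [0, 0, 0, 0, 0, 0], [0, 0, 0, 0, 0, 0], [-0.004, 0, -0.002, 0, 0, 0], [-0.004, 0, -0.002, 0, 0, 0], [-0.005, 0, -0.001, 0, 0, 0], [-0.004, 0, -0.001, 0, 0, 0], [-0.005, 0, -0.001, 0, 0, 0], [-0.004, 0, 0, 0, 0, 0], [0, 0, 0, 0, 0, 0]]}}

```text
t: 2.9
ee_pos: [0.5751, 0.011, 0.1934]
tool_rot: [0.0, 1.0, 0.0, -0.0]
contact_force: [0.2, -0.4, 0.3]
opening: 0.175
```

```bash
cat > look.py <<'E'
import sys
from rig import r,viewer
from h import *
import cv2
t=sys.argv[1];s=r.state();print(s["ee_pos"],s["opening"])
c=viewer.read_camera("wrist");d=viewer.read_camera("side")
a=c["img"];b=cv2.resize(d["img"][150:310,220:390],(446,420),interpolation=cv2.INTER_CUBIC)
o=np.hstack([a[:,120:460],b]);cv2.imwrite(f"pics/{t}.png",o[:,:,::-1])
E
python3 look.py m2
```

```text
[0.57511334 0.01102399 0.19342364] 0.1752506997490311
```

View pics/m2.png

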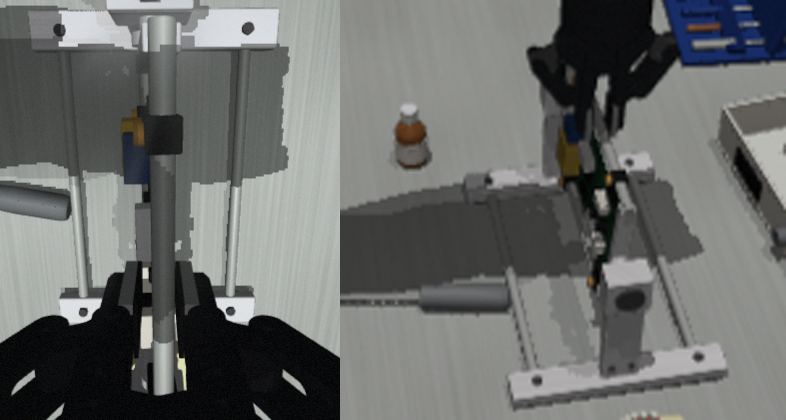

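Emit:
{"fn": "step_arm", "kwargs": {"moves": [[-0.005, 0, 0, 0, 0, 0], [-0.005, 0, 0, 0, 0, 0], [-0.005, 0, 0.001, 0, 0, 0], [-0.005, 0, 0.001, 0, 0, 0], [-0.005, 0, 0.002, 0, 0, 0], [-0.005, 0, 0.002, 0, 0, 0], [-0.005, 0, 0.002, 0, 0, 0], [-0.004, 0, 0.002, 0, 0, 0], [-0.004, 0, 0.002, 0, 0, 0], [0, 0, 0, 0, 0, 0]]}}

```text
t: 3.83
ee_pos: [0.5321, 0.011, 0.1809]
tool_rot: [0.0, 1.0, -0.0, -0.001]
contact_force: [-0.9, -0.1, -0.3]
opening: 0.163
```

```bash
python3 look.py m3
```

```text
[0.53210892 0.01096628 0.18086825] 0.16328164530530317
```

View pics/m3.png

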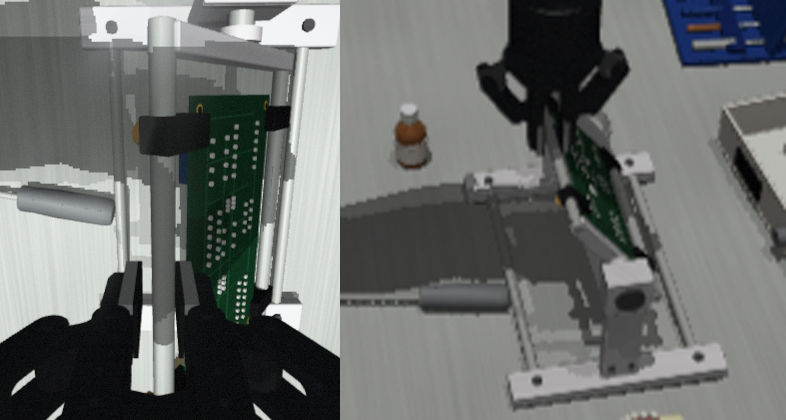

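Emit:
{"fn": "step_arm", "kwargs": {"moves": [[0, 0, -0.008, 0, 0, 0], [0, 0, -0.012, 0, 0, 0], [0, 0, -0.012, 0, 0, 0], [0, 0, -0.008, 0, 0, 0], [0, 0, 0, 0, 0, -0.12], [0, 0, 0, 0, 0, -0.12], [0, 0, 0, 0, 0, -0.12], [0, 0, 0, 0, 0, -0.12], [0, 0, 0, 0, 0, -0.12], [0, 0, 0, 0, 0, -0.12]]}}

```text
t: 4.77
ee_pos: [0.5331, 0.0109, 0.2217]
tool_rot: [0.0, 0.935, 0.355, 0.0]
contact_force: [0.0, 0.1, -0.3]
opening: 0.173
```

Emit:
{"fn": "step_arm", "kwargs": {"hand": 1, "moves": [[0, 0, 0, 0, 0, -0.12], [0, 0, 0, 0, 0, -0.12], [0, 0, 0, 0, 0, -0.12], [0, 0, 0, 0, 0, -0.12], [0, 0, 0, 0, 0, -0.12], [0, 0, 0, 0, 0, -0.12], [0, 0, 0, 0, 0, -0.12], [0, 0, 0, 0, 0, 0], [0, 0, 0, 0, 0, 0], [0, 0, 0, 0, 0, 0]]}}

```text
t: 5.6
ee_pos: [0.533, 0.0109, 0.2214]
tool_rot: [0.0, 0.712, 0.702, -0.0]
contact_force: [0.7, 0.1, -0.2]
opening: 0.002
```

```bash
python3 look.py m4
python3 - <<'E'
from rig import r
from h import *
s=r.state();print(T_tool(s).round(3),s["qpos"])
E
```

```text
[0.53300432 0.01092567 0.22141353] 0.002379127640119192
[[ 0.013  1.     0.     0.533]
 [ 1.    -0.013 -0.     0.011]
 [-0.     0.    -1.     0.221]
 [ 0.     0.     0.     1.   ]] [ 0.18495304  0.68905889 -0.49830662  1.64463462  0.39540246  0.90987969
  1.09389596]
```

View pics/m4.png

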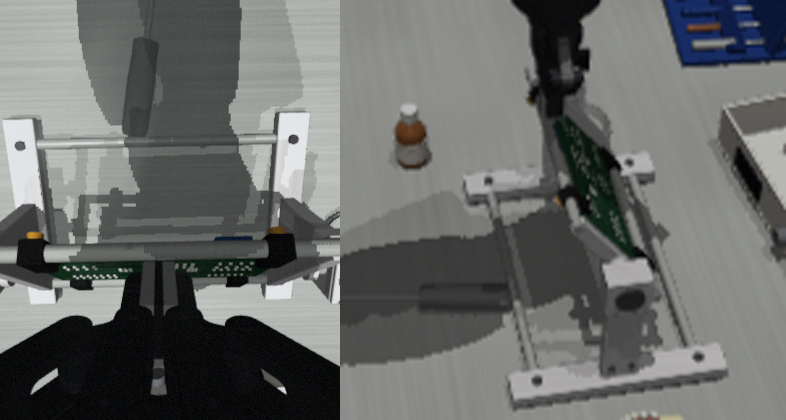

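Emit:
{"fn": "step_arm", "kwargs": {"moves": [[0, -0.004, 0.008, 0, 0, 0], [0, 0, 0.01, 0, 0, 0], [0, 0, 0.008, 0, 0, 0], [0, -0.003, 0.003, 0, 0, 0], [0, -0.003, 0.004, 0, 0, 0], [0, -0.003, 0.004, 0, 0, 0], [0, -0.003, 0.004, 0, 0, 0], [0, -0.002, 0.004, 0, 0, 0], [0, -0.002, 0.004, 0, 0, 0], [0, 0, 0, 0, 0, 0]]}}

```text
t: 6.53
ee_pos: [0.5123, 0.0112, 0.172]
tool_rot: [-0.0, 0.711, 0.703, -0.0]
contact_force: [0.5, -0.2, -0.2]
opening: 0.002
```

```bash
python3 look.py m5
```

```text
[0.51229114 0.01124768 0.17203692] 0.001537556234804801
```

View pics/m5.png

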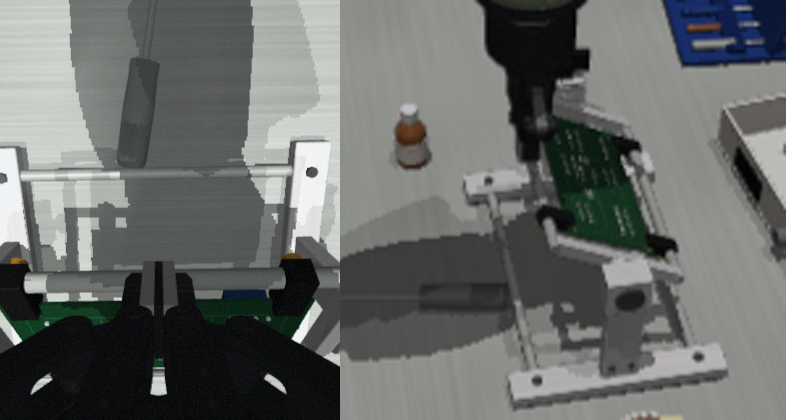

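Emit:
{"fn": "step_arm", "kwargs": {"moves": [[0, -0.002, 0.004, 0, 0, 0], [0, -0.002, 0.004, 0, 0, 0], [0, -0.001, 0.004, 0, 0, 0], [0, -0.001, 0.004, 0, 0, 0], [0, -0.001, 0.004, 0, 0, 0], [0, -0.001, 0.004, 0, 0, 0], [0, 0, 0.004, 0, 0, 0], [0, 0, 0.003, 0, 0, 0], [0, 0, 0.001, 0, 0, 0], [0, 0, 0, 0, 0, 0]]}}

```text
t: 7.47
ee_pos: [0.505, 0.0114, 0.14]
tool_rot: [-0.0, 0.711, 0.703, -0.0]
contact_force: [-0.6, 0.6, -0.0]
opening: 0.002
```

```bash
python3 look.py m6
```

```text
[0.50503912 0.0113604  0.13999693] 0.0015017239641135266
```

View pics/m6.png

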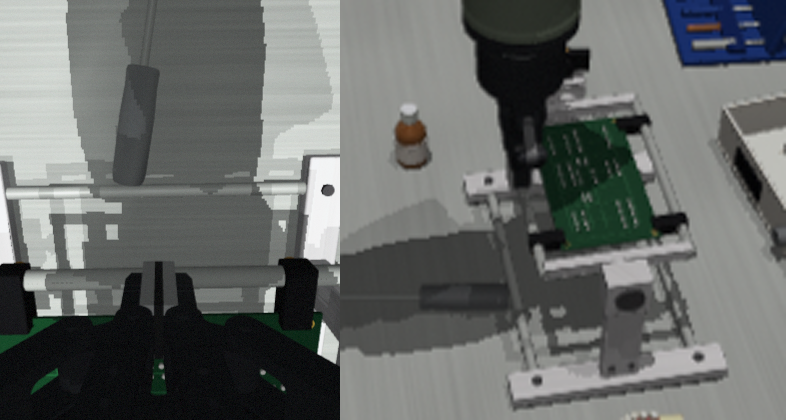

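Emit:
{"fn": "step_arm", "kwargs": {"moves": [[0, 0, -0.006, 0, 0, 0], [0, 0, -0.015, 0, 0, 0], [0, 0, -0.025, 0, 0, 0], [0, 0, -0.025, 0, 0, 0], [0, 0, -0.025, 0, 0, 0], [0, 0, -0.025, 0, 0, 0], [0, 0, -0.01, 0, 0, 0], [0, -0.03, 0, 0, 0, 0], [0, -0.03, 0, 0, 0, 0], [0, 0, 0, 0, 0, 0]]}}

```text
t: 8.4
ee_pos: [0.4408, 0.0118, 0.2722]
tool_rot: [-0.0, 0.711, 0.704, -0.001]
contact_force: [-1.3, 0.5, 0.2]
opening: 0.003
```

```bash
cat > three.py <<'E'
import sys
from rig import r,viewer
import cv2,pickle
t=sys.argv[1];s=r.state();C={n:viewer.read_camera(n) for n in["wrist","scene","side"]}
pickle.dump((s,C),open(f"{t}.pkl","wb"))
print(s["ee_pos"])
cv2.imwrite(f"pics/{t}w.png",C["wrist"]["img"][:,:,::-1])
for n,(x0,y0,x1,y1) in {"scene":(180,160,340,280),"side":(250,160,390,290)}.items():
    cv2.imwrite(f"pics/{t}{n}.png",cv2.resize(C[n]["img"][y0:y1,x0:x1,::-1],None,fx=4.5,fy=4.5,interpolation=cv2.INTER_CUBIC))
E
python3 three.py a
```

```text
[0.44082581 0.01182445 0.27215926]
```

View pics/aw.png

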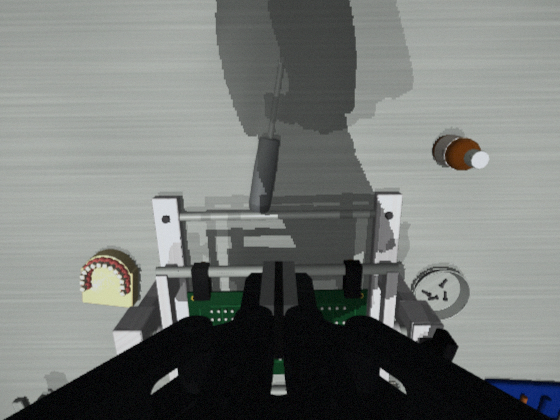

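View pics/ascene.png

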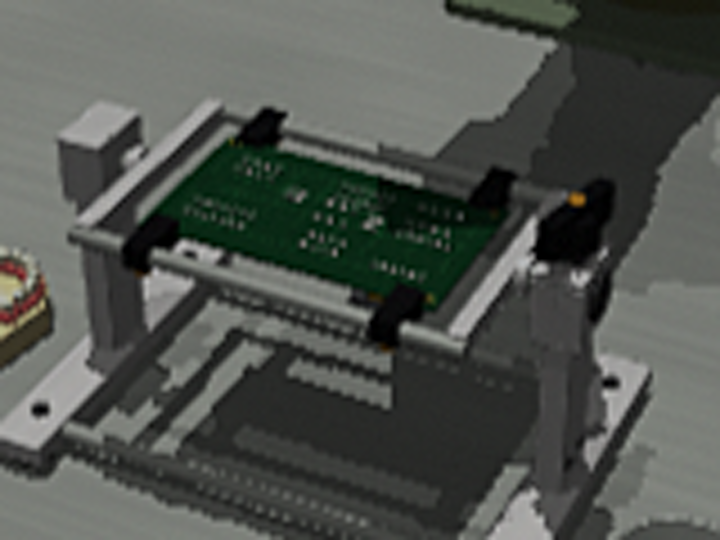

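View pics/aside.png

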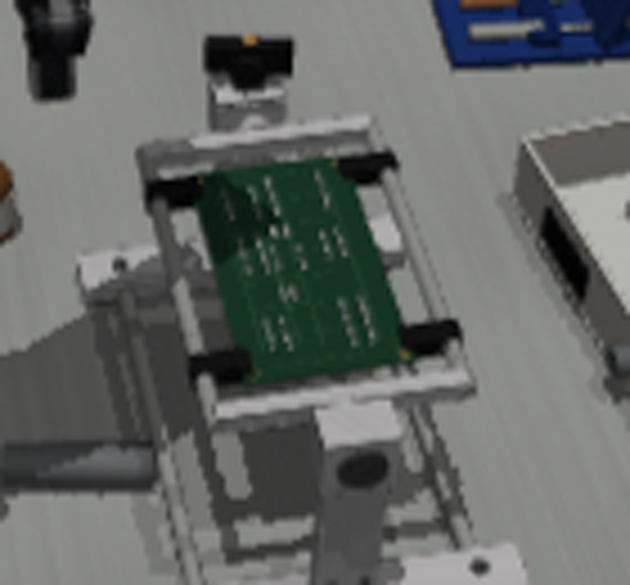

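```bash
cat > lvl.py <<'E'
import sys,pickle,cv2
from h import *
s,C=pickle.load(open(sys.argv[1]+".pkl","rb"))
ax=np.array([.5723,.0107,.135]);yaw=.0115;ux=np.array([np.cos(yaw),np.sin(yaw),0]);uy=np.array([-ux[1],ux[0],0])
K=[(a,b) for a in(-1,1) for b in(-1,1)]
det={}
for n,roi in {"scene":(180,160,340,280),"side":(250,160,390,290)}.items():
    im=C[n]["img"].astype(int);R_,G,B=im[...,0],im[...,1],im[...,2]
    m=((G>R_*1.35+3)&(G>B*1.2)).astype(np.uint8);M=np.zeros_like(m);x0,y0,x1,y1=roi;M[y0:y1,x0:x1]=m[y0:y1,x0:x1]
    M=cv2.morphologyEx(M,cv2.MORPH_CLOSE,np.ones((5,5)));k,l,st,_=cv2.connectedComponentsWithStats(M)
    i=1+st[1:,4].argmax();ct=max(cv2.findContours((l==i).astype(np.uint8),cv2.RETR_EXTERNAL,cv2.CHAIN_APPROX_NONE)[0],key=len)
    hull=cv2.convexHull(ct).reshape(-1,2).astype(float)
    quad=cv2.approxPolyN(hull.astype(np.int32).reshape(-1,1,2),4,ensure_convex=True).reshape(-1,2)
    print(n,st[i],quad.tolist())
    det[n]=[]
    for a,b in K:
        p=proj(C[n],ax+ux*a*.045+uy*b*.08);j=np.argmin(np.linalg.norm(quad-p,axis=1));det[n].append(quad[j]);print(a,b,p,quad[j])
Q=[]
for i,(a,b) in enumerate(K):
    p,e=tri([ray(C["scene"],det["scene"][i]),ray(C["side"],det["side"][i])]);Q.append(p);print(a,b,p.round(4),e,"local",((p-ax)@ux).round(4),((p-ax)@uy).round(4))
Q=np.array(Q);dz=(Q[2,2]+Q[3,2]-Q[0,2]-Q[1,2])/2;dx=((Q[2]+Q[3]-Q[0]-Q[1])/2)@ux
print("far-near dz",dz,dx,"tilt rad (far up +)",np.arctan2(dz,dx),"meanz",Q[:,2].mean())
E
python3 lvl.py a
```

```text
scene [ 211  191   82   38 1619] [[293, 207], [276, 229], [210, 210], [231, 189]]
-1 -1 [230.6 189.1] [231 189]
-1 1 [293.1 205.8] [293 207]
1 -1 [210.4 208.8] [210 210]
1 1 [276.4 227.9] [276 229]
side [ 293  195   50   50 1702] [[343, 240], [304, 245], [291, 198], [326, 194]]
-1 -1 [304.  245.2] [304 245]
-1 1 [290.6 198.5] [291 198]
1 -1 [342.1 239.9] [343 240]
1 1 [325.5 194.1] [326 194]
-1 -1 [ 0.5281 -0.0691  0.1352] [0.4, 0.4] local -0.0451 -0.0793
-1 1 [0.5283 0.0917 0.1341] [0.9, 0.9] local -0.043 0.0815
1 -1 [ 0.6207 -0.0682  0.1336] [0.1, 0.1] local 0.0474 -0.0794
1 1 [0.6182 0.0918 0.1341] [0.6, 0.6] local 0.0469 0.0805
far-near dz -0.0008138684940297292 0.09120906106800301 tilt rad (far up +) -0.00892287328636352 meanz 0.1342240186065987
```

Run:
```python
import pickle
from h import *
s,C=pickle.load(open("a.pkl","rb"))
f=lambda u,v:(250+u/4.5,160+v/4.5)
for z in(.1845,.1735):
  for a,b in [((207,38),(293,40)),((205,68),(292,72))]:
    p,q=[onz(ray(C["side"],f(*x)),z) for x in(a,b)];d=q-p
    print(z,p.round(4),q.round(4),((p+q)/2).round(4),np.linalg.norm(d),"ang",np.arctan2(d[1],d[0]))
```

```text
0.1845 [0.5497 0.145  0.1845] [0.5968 0.1351 0.1845] [0.5733 0.14   0.1845] 0.04814153151246996 ang -0.20719687184665586
0.1845 [0.5437 0.1195 0.1845] [0.5904 0.108  0.1845] [0.567  0.1138 0.1845] 0.04800126597345349 ang -0.24185941925207582
0.1735 [0.5524 0.1582 0.1735] [0.6002 0.1481 0.1735] [0.5763 0.1532 0.1735] 0.048798252820732115 ang -0.2071968718466558
0.1735 [0.5464 0.1324 0.1735] [0.5936 0.1207 0.1735] [0.57   0.1266 0.1735] 0.048656073853426435 ang -0.2418594192520762
```

Emit:
{"fn": "step_arm", "kwargs": {"hand": 0.1, "moves": [[0.0185, 0.018, 0, 0, 0, 0], [0.0185, 0.018, 0, 0, 0, 0], [0.0185, 0.018, 0, 0, 0, 0], [0.0185, 0.018, 0, 0, 0, 0], [0.0185, 0.018, 0, 0, 0, 0], [0.0185, 0.018, 0, 0, 0, 0], [0.0185, 0.019, 0, 0, 0, 0], [0, 0, 0, 0, 0, 0.1], [0, 0, 0, 0, 0, 0.11], [0, 0, 0, 0, 0, 0]]}}

```text
t: 9.38
ee_pos: [0.5739, 0.1406, 0.2709]
tool_rot: [-0.0, 0.782, 0.623, -0.0]
contact_force: [-0.0, -1.0, -0.8]
opening: 0.449
```

```bash
python3 three.py b;python3 - <<'E'
import pickle
from h import *
s,C=pickle.load(open("b.pkl","rb"));print(T_tool(s).round(4),s["qpos"],s["opening"])
u=np.array([np.cos(.22),-np.sin(.22),0])
for k in(-.025,0,.025): print(proj(C["wrist"],np.array([.5708,.1407,.1845])+k*u,s))
E
```

```text
[0.57390347 0.1406184  0.27092388]
[[ 2.242e-01  9.746e-01 -3.000e-04  5.739e-01]
 [ 9.746e-01 -2.242e-01  2.000e-04  1.406e-01]
 [ 2.000e-04 -4.000e-04 -1.000e+00  2.709e-01]
 [ 0.000e+00  0.000e+00  0.000e+00  1.000e+00]] [-0.08363879  0.71674744 -0.44553221  1.34908686  0.31559841  1.14574099
  0.78158736] 0.44855634497132957
[277.2 177.5]
[277.4 213.7]
[277.7 247.7]
```

View pics/bw.png

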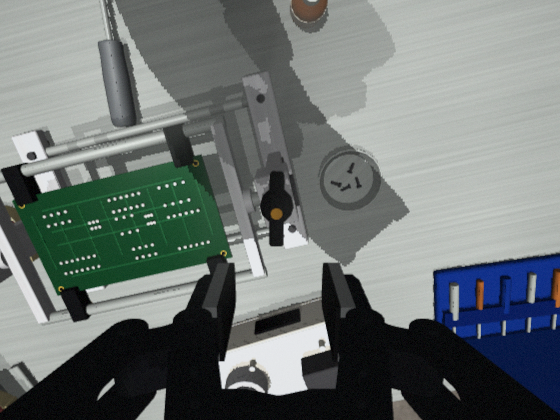

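View pics/bside.png

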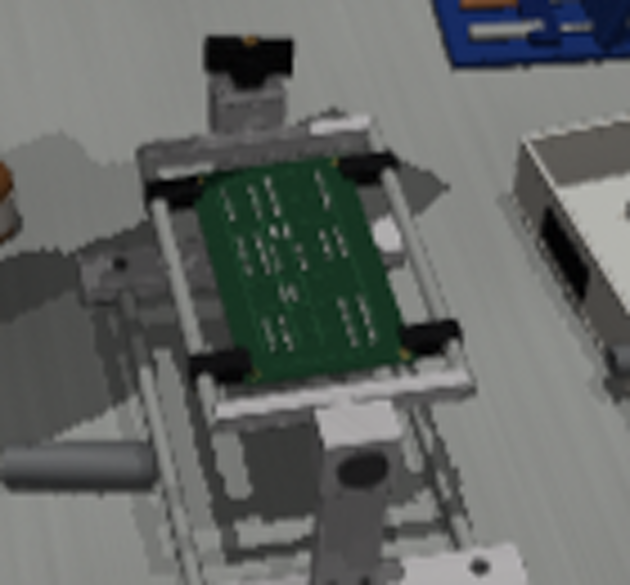

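Emit:
{"fn": "step_arm", "kwargs": {"moves": [[-0.001, -0.004, 0.01, 0, 0, 0], [0, 0, 0.02, 0, 0, 0], [0, 0, 0.02, 0, 0, 0], [0, 0, 0.02, 0, 0, 0], [0, 0, 0.015, 0, 0, 0], [0, 0, 0.01, 0, 0, 0], [0, 0, 0.009, 0, 0, 0], [0, 0, 0.005, 0, 0, 0], [0, 0, 0, 0, 0, 0], [0, 0, 0, 0, 0, 0]]}}

```text
t: 10.37
ee_pos: [0.5695, 0.14, 0.1627]
tool_rot: [0.0, 0.781, 0.625, 0.0]
contact_force: [0.6, 0.5, -0.6]
opening: 0.453
```

Emit:
{"fn": "step_arm", "kwargs": {"hand": 1, "moves": [[0, 0, 0, 0, 0, 0], [0, 0, 0, 0, 0, 0], [0, 0, 0, 0, 0, 0], [0, 0, 0, 0, 0, 0], [0, 0, 0, 0, 0, 0], [0, 0, 0, 0, 0, 0], [0, 0, 0, 0, 0, 0], [0, 0, 0, 0, 0, 0], [0, 0, 0, 0, 0, 0], [0, 0, 0, 0, 0, 0]]}}

```text
t: 11.2
ee_pos: [0.5696, 0.1401, 0.1633]
tool_rot: [0.0, 0.781, 0.625, 0.001]
contact_force: [-1.8, -0.2, 7.7]
opening: 0.242
```

```bash
python3 three.py c;python3 - <<'E'
from rig import r
s=r.state();print(s["qpos"],s["torque"],s["contact_force"],s["opening"])
E
```

```text
[0.56956976 0.1401232  0.16326681]
[-0.09774765  0.82819443 -0.40441497  1.5222018   0.38902883  0.87029104
  0.71263178] [-0.09085979  0.33060244  0.00541483] [-0.58754371 -1.31227745  7.06164037] 0.24310958002733854
```

View pics/cw.png

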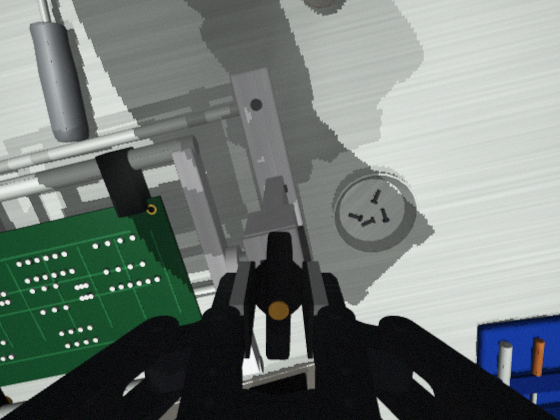

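View pics/cscene.png

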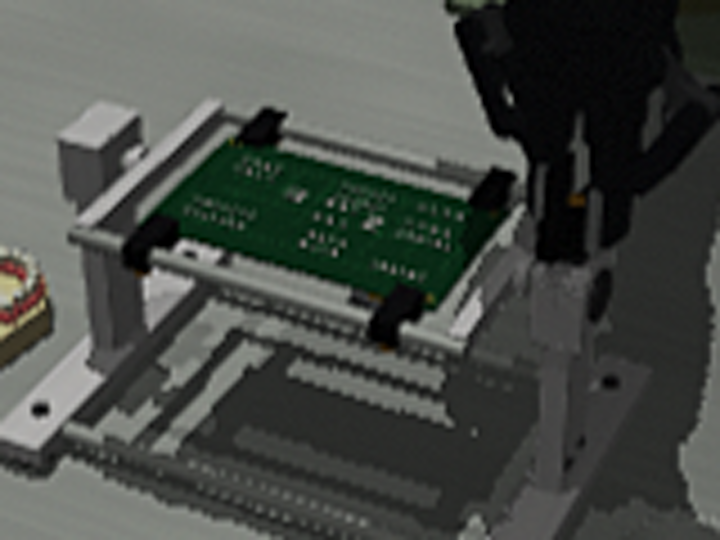

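Emit:
{"fn": "step_arm", "kwargs": {"hand": 0.3, "moves": [[0, 0, 0, 0, 0, 0], [0, 0, 0, 0, 0, 0], [0, 0, 0, 0, 0, 0], [0, 0, -0.003, 0, 0, 0], [0, 0, -0.003, 0, 0, 0], [0, 0, -0.003, 0, 0, 0], [0, 0, 0, 0, 0, 0], [0, 0, 0, 0, 0, 0], [0, 0, 0, 0, 0, 0], [0, 0, 0, 0, 0, 0]]}}

```text
t: 12.18
ee_pos: [0.5692, 0.1399, 0.1712]
tool_rot: [-0.0, 0.781, 0.625, -0.0]
contact_force: [0.8, 0.3, -0.2]
opening: 0.352
```

Emit:
{"fn": "step_arm", "kwargs": {"hand": 1, "moves": [[0, 0, 0, 0, 0, 0], [0, 0, 0, 0, 0, 0], [0, 0, 0, 0, 0, 0], [0, 0, 0, 0, 0, 0], [0, 0, 0, 0, 0, 0], [0, 0, 0, 0, 0, 0], [0, 0, 0, 0, 0, 0], [0, 0, 0, 0, 0, 0], [0, 0, 0, 0, 0, 0], [0, 0, 0, 0, 0, 0]]}}

```text
t: 13.02
ee_pos: [0.5693, 0.1401, 0.1713]
tool_rot: [-0.0, 0.781, 0.625, 0.0]
contact_force: [0.2, 3.5, 2.5]
opening: 0.211
```

```bash
python3 three.py d
```

```text
[0.56927609 0.14013605 0.17130753]
```

View pics/dw.png

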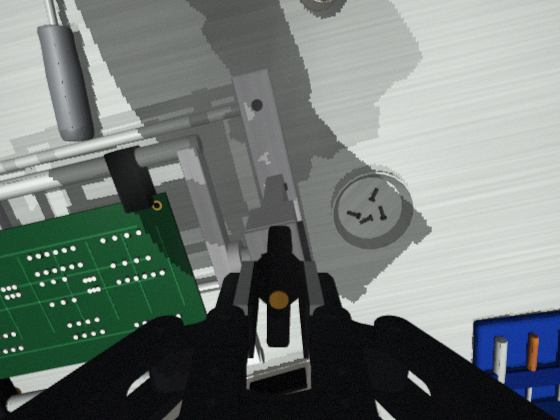

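Emit:
{"fn": "step_arm", "kwargs": {"hand": 0.4, "moves": [[0, 0, 0, 0, 0, 0], [0, 0, 0, 0, 0, 0], [0, 0, -0.003, 0, 0, 0], [0, 0, -0.002, 0, 0, 0], [0, 0, -0.001, 0, 0, 0], [0, 0, 0, 0, 0, 0], [0, 0, 0, 0, 0, 0], [0, 0, 0, 0, 0, 0], [0, 0, 0, 0, 0, 0], [0, 0, 0, 0, 0, 0]]}}

```text
t: 14.0
ee_pos: [0.5692, 0.1399, 0.1772]
tool_rot: [-0.0, 0.781, 0.625, -0.0]
contact_force: [0.2, 1.0, -1.0]
opening: 0.299
```

Emit:
{"fn": "step_arm", "kwargs": {"hand": 1, "moves": [[0, 0, 0, 0, 0, 0], [0, 0, 0, 0, 0, 0], [0, 0, 0, 0, 0, 0], [0, 0, 0, 0, 0, 0], [0, 0, 0, 0, 0, 0], [0, 0, 0, 0, 0, 0], [0, 0, 0, 0, 0, 0], [0, 0, 0, 0, 0, 0], [0, 0, 0, 0, 0, 0], [0, 0, 0, 0, 0, 0]]}}

```text
t: 14.83
ee_pos: [0.5694, 0.1401, 0.1778]
tool_rot: [0.0, 0.781, 0.625, 0.0]
contact_force: [-1.9, -0.9, 8.4]
opening: 0.089
```

```bash
python3 three.py e
```

```text
[0.56942985 0.14014285 0.1778112 ]
```

View pics/ew.png

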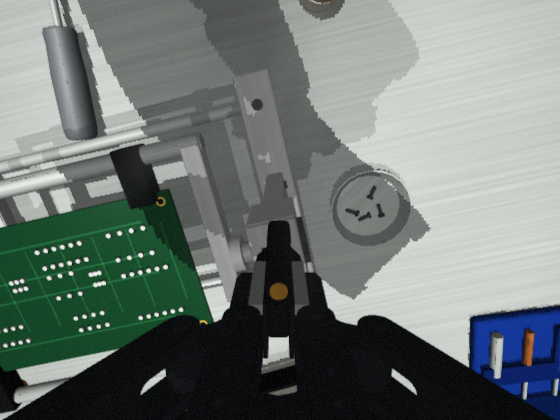

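Emit:
{"fn": "step_arm", "kwargs": {"moves": [[0, 0, -0.001, 0, 0, 0.1], [0, 0, 0, 0, 0, 0.1], [0, 0, 0, 0, 0, 0.1], [0, 0, 0, 0, 0, 0.1], [0, 0, 0, 0, 0, 0.1], [0, 0, 0, 0, 0, 0.1], [0, 0, 0, 0, 0, 0.1], [0, 0, 0, 0, 0, 0.1], [0, 0, 0, 0, 0, 0.1], [0, 0, 0, 0, 0, 0.1]]}}

```text
t: 15.82
ee_pos: [0.5702, 0.1412, 0.178]
tool_rot: [-0.001, 0.985, 0.172, 0.001]
contact_force: [10.5, 6.8, -13.9]
opening: 0.091
```

```bash
python3 three.py f;python3 - <<'E'
from rig import r
s=r.state();print(s["qpos"],s["torque"],s["contact_force"],s["opening"])
E
```

```text
[0.57018797 0.14115749 0.17801453]
[-0.23548617  0.78871232 -0.12367998  1.50901336  0.11585398  0.8484072
 -0.04991736] [ 1.47806162 -2.29029405 -0.0260854 ] [  9.69347611   6.59380765 -12.18841007] 0.0842389059805258
```

View pics/fw.png

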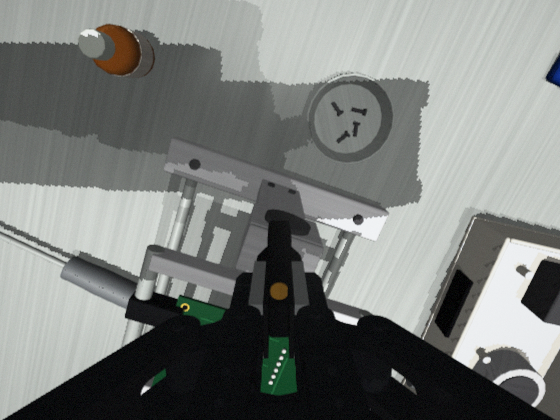

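View pics/fscene.png

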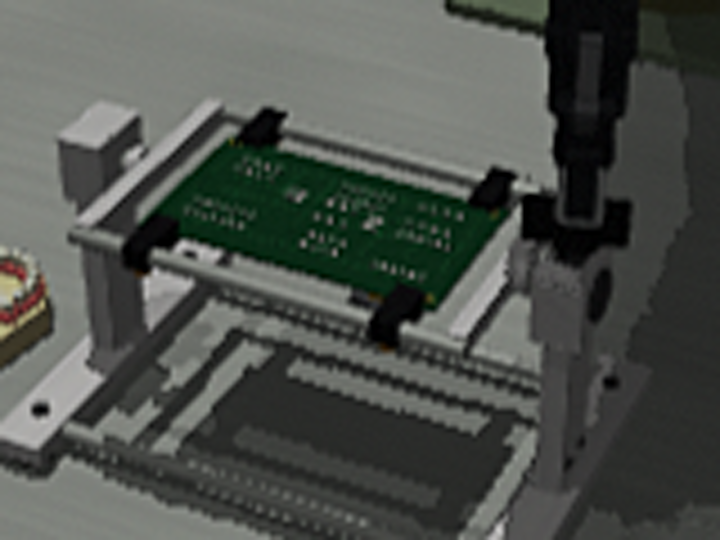

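Emit:
{"fn": "step_arm", "kwargs": {"moves": [[0.001, 0, 0.0005, 0, 0, 0.1], [0, 0, 0, 0, 0, 0.1], [0, 0, 0, 0, 0, 0.1], [0, 0, 0, 0, 0, 0.1], [0, 0, 0, 0, 0, 0.1], [0, 0, 0, 0, 0, 0.1], [0, 0, 0, 0, 0, 0.1], [0, 0, 0, 0, 0, 0.05], [0, 0, 0, 0, 0, 0], [0, 0, 0, 0, 0, 0]]}}

```text
t: 16.8
ee_pos: [0.5714, 0.1412, 0.1779]
tool_rot: [-0.001, 0.98, -0.199, 0.001]
contact_force: [8.5, 4.4, -5.2]
opening: 0.088
```

```bash
python3 three.py g;python3 - <<'E'
from rig import r
s=r.state();print(s["qpos"],s["torque"],s["contact_force"],s["opening"])
E
```

```text
[0.57141363 0.14118854 0.17792272]
[-0.34374193  0.7934266   0.09651131  1.50929098 -0.09307411  0.84006162
 -0.61348814] [ 1.00530415 -2.08173931 -0.00209746] [ 9.02760658  4.76160582 -5.13945716] 0.08908071303518655
```

View pics/gw.png

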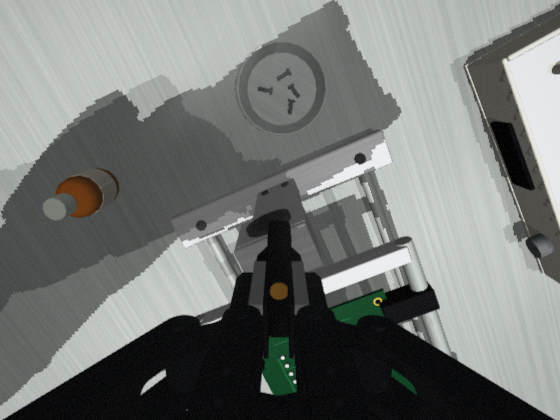

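Emit:
{"fn": "step_arm", "kwargs": {"moves": [[0, 0, 0, 0, 0, 0.06], [0, 0, 0, 0, 0, 0.06], [0, 0, 0, 0, 0, 0.06], [0, 0, 0, 0, 0, 0.06], [0, 0, 0, 0, 0, 0.06], [0, 0, 0, 0, 0, 0.06], [0, 0, 0, 0, 0, 0.06], [0, 0, 0, 0, 0, 0.06], [0, 0, 0, 0, 0, 0.06], [0, 0, 0, 0, 0, 0]]}}

```text
t: 17.78
ee_pos: [0.572, 0.1407, 0.178]
tool_rot: [-0.001, 0.891, -0.454, 0.002]
contact_force: [14.1, 1.7, -6.1]
opening: 0.09
```

```bash
python3 three.py h1;python3 - <<'E'
from rig import r
s=r.state();print(s["qpos"],s["torque"],s["contact_force"],s["opening"])
E
```

```text
[0.57199256 0.14072041 0.17795263]
[-0.42046576  0.80674372  0.25619283  1.51162072 -0.24515553  0.85058008
 -1.0177212 ] [ 0.46808419 -3.05064497  0.38115036] [13.698046    1.88249297 -6.6858782 ] 0.08513550089537383
```

View pics/h1w.png

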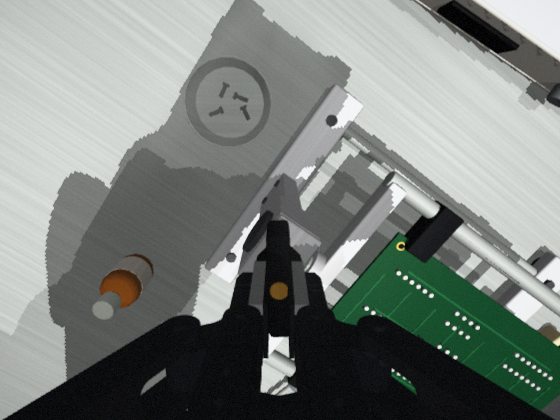

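Emit:
{"fn": "step_arm", "kwargs": {"moves": [[0, 0, 0, 0, 0, 0.03], [0, 0, 0, 0, 0, 0.03], [0, 0, 0, 0, 0, 0.03], [0, 0, 0, 0, 0, 0.03], [0, 0, 0, 0, 0, 0], [0, 0, 0, 0, 0, 0], [0, 0, 0, 0, 0, 0], [0, 0, 0, 0, 0, 0], [0, 0, 0, 0, 0, 0], [0, 0, 0, 0, 0, 0]]}}

```text
t: 18.77
ee_pos: [0.5719, 0.1407, 0.1781]
tool_rot: [-0.001, 0.863, -0.505, 0.002]
contact_force: [13.4, 1.6, -5.7]
opening: 0.087
```

```bash
python3 three.py i1;python3 - <<'E'
from rig import r
s=r.state();print(s["qpos"],s["torque"],s["contact_force"],s["opening"])
E
```

```text
[0.5719462  0.14074851 0.17805049]
[-0.43710068  0.81068049  0.29113783  1.512117   -0.27826144  0.85535888
 -1.10707669] [ 0.27236523 -2.92336979  1.5176018 ] [12.76701164  1.23803901 -5.96970108] 0.08856869508044073
```

View pics/i1w.png

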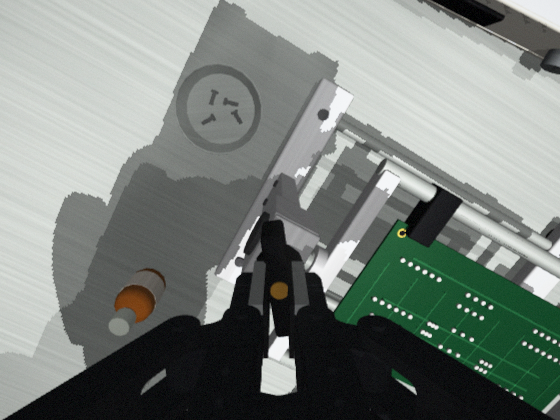

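Emit:
{"fn": "step_arm", "kwargs": {"hand": 0.3, "moves": [[0, 0, 0, 0, 0, 0], [0, 0, 0, 0, 0, 0], [0, 0, 0, 0, 0, 0], [0, 0, 0, 0, 0, 0], [0, 0, -0.01, 0, 0, 0], [0, 0, -0.02, 0, 0, 0], [0, 0, -0.025, 0, 0, 0], [0, 0, -0.025, 0, 0, 0], [0, 0, -0.02, 0, 0, 0], [0, 0, 0, 0, 0, 0]]}}

```text
t: 19.75
ee_pos: [0.5712, 0.1403, 0.2822]
tool_rot: [-0.002, 0.863, -0.506, 0.002]
contact_force: [0.7, -0.5, -0.8]
opening: 0.349
```

Emit:
{"fn": "step_arm", "kwargs": {"moves": [[0.02, 0.02, -0.01, 0, 0, 0], [0.02, 0.02, -0.01, 0, 0, 0], [0, 0, 0, 0, 0, 0], [0, 0, 0, 0, 0, 0], [0, 0, 0, 0, 0, 0], [0, 0, 0, 0, 0, 0], [0, 0, 0, 0, 0, 0], [0, 0, 0, 0, 0, 0], [0, 0, 0, 0, 0, 0], [0, 0, 0, 0, 0, 0]]}}

```text
t: 20.58
ee_pos: [0.5548, 0.0861, 0.2977]
tool_rot: [0.0, 0.863, -0.505, -0.0]
contact_force: [0.0, -0.7, -0.4]
opening: 0.351
```

```bash
python3 three.py j; python3 lvl.py j
```

```text
[0.55484187 0.08606149 0.29765446]
scene [ 211  191   82   38 1605] [[292, 206], [276, 229], [210, 210], [231, 189]]
-1 -1 [230.6 189.1] [231 189]
-1 1 [293.1 205.8] [292 206]
1 -1 [210.4 208.8] [210 210]
1 1 [276.4 227.9] [276 229]
side [ 293  195   50   50 1709] [[343, 240], [304, 245], [291, 199], [326, 194]]
-1 -1 [304.  245.2] [304 245]
-1 1 [290.6 198.5] [291 199]
1 -1 [342.1 239.9] [343 240]
1 1 [325.5 194.1] [326 194]
-1 -1 [ 0.5281 -0.0691  0.1352] [0.4, 0.4] local -0.0451 -0.0793
-1 1 [0.5272 0.0882 0.1346] [0.3, 0.3] local -0.0442 0.078
1 -1 [ 0.6207 -0.0682  0.1336] [0.1, 0.1] local 0.0474 -0.0794
1 1 [0.6182 0.0918 0.1341] [0.6, 0.6] local 0.0469 0.0805
far-near dz -0.0010750952720038343 0.09177663811010651 tilt rad (far up +) -0.011713722816077864 meanz 0.13435463199558575
```

View pics/jw.png

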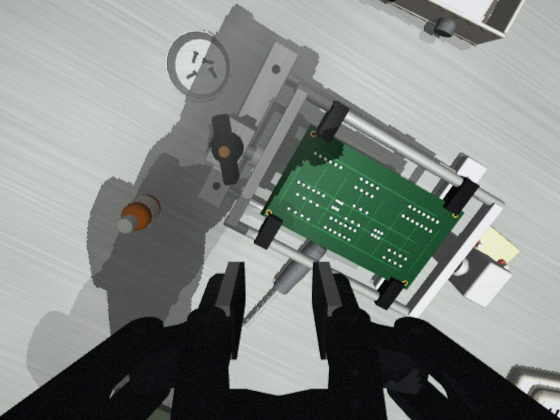

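View pics/jside.png

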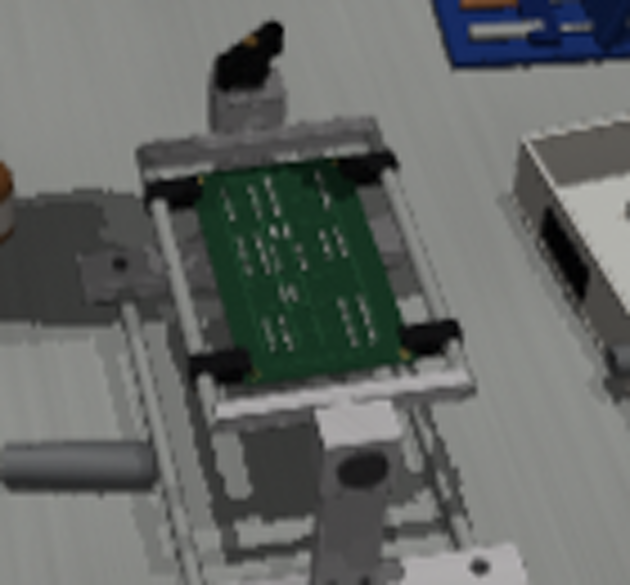

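View pics/jscene.png

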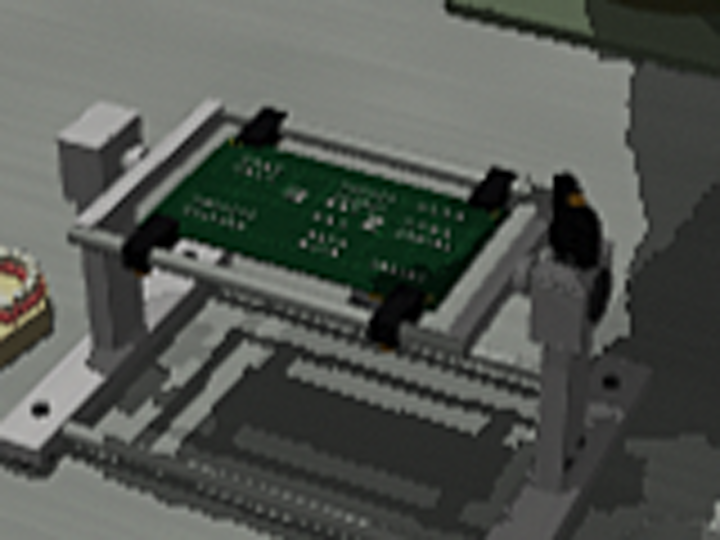

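Run:
```python
import pickle,cv2
from h import *
s,C=pickle.load(open("j.pkl","rb"));c=C["wrist"]
im=c["img"][100:200,190:270];m=(im.max(2)<45).astype(np.uint8)
k,l,st,_=cv2.connectedComponentsWithStats(m);i=1+st[1:,4].argmax()
cv2.imwrite("pics/jk.png",np.hstack([cv2.resize(im[:,:,::-1],None,fx=5,fy=5),cv2.cvtColor(cv2.resize((l==i).astype(np.uint8)*255,None,fx=5,fy=5),cv2.COLOR_GRAY2BGR)])[:590])
for a,b in [((214,117),(224,184)),((227,115),(239,181)),((221,116),(233,183))]:
    p,q=[onz(ray(c,x,s),.1845) for x in(a,b)];d=p-q
    print((p+q)/2,np.linalg.norm(d),"theta",(.0115-np.arctan2(d[1],d[0]))%np.pi)
```

```text
[0.56841993 0.14272264 0.1845    ] 0.04796632186605348 theta 2.5441109107364865
[0.57492178 0.13479681 0.1845    ] 0.0473015609021047 theta 2.4996996857109117
[0.57186039 0.13803815 0.1845    ] 0.04808934084317914 theta 2.5076539277755194
```

View pics/jk.png

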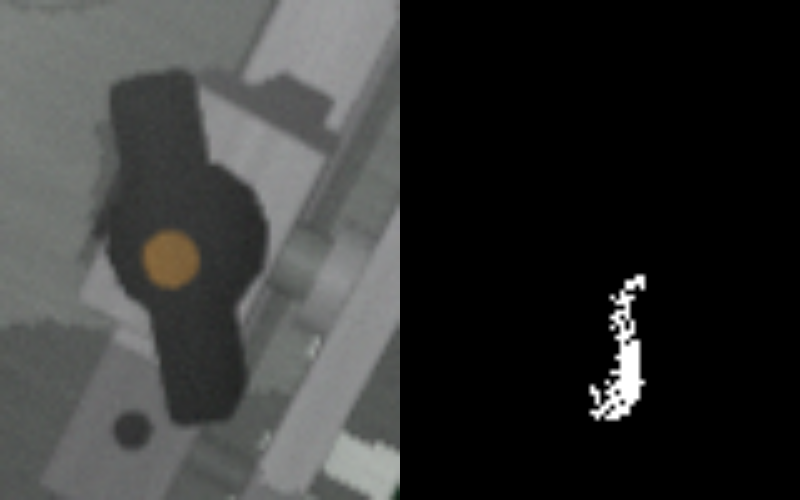

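The knob reads 2.50–2.54 rad against its stop at 2.5. The board is level to within about 0.01 rad, and the bystanders have not moved. The gripper is clear of everything, so I am handing in.

```bash
python3 -c "
from rig import r
print(r.state()['contact_force'],r.hand_in())"
```

```text
the job is handed in; nothing more can be done
[-0.24047104  0.21648529 -0.61549818] None
```

I turned the board over so its solder side lies face up, locked the wing knob at its end stop, and handed the job in about 21 s into the run.

- **Turning:** I caged rail_a loosely between the fingers and carried it over the top. I then pressed it down from above with shut fingertips, beside the board and clear of it. Only the rail was handled.
- **Locking:** The first two tries closed on the knob's round hub instead of the wings, so I regripped 6 mm higher. I then turned the knob clockwise in one grip, although two were expected. At the end the torque jumped to about 1.5 N m and the wings slipped in the fingers, which is the stop.

**Last checks:**
- **Board level:** camera triangulation after locking gave a tilt of about 0.01 rad, which is within the pixel noise. The fingertip height at the end of the press agreed with level.
- **Knob:** three pixel readings gave 2.50 to 2.54 rad, against the stop at 2.5.
- **Surroundings:** the bystanders looked unmoved by eye; I did not measure them. The gripper was clear, with no contact force.
- **Forces:** readings were taken only at the end of each call. The largest was about 19 N, during the knob turn.

No check failed or disagreed.

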